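# Press a snap-in bearing cover home with a press block

## Task

The round metal cover has only been laid in the mouth of the bearing housing. Take the stepped wooden block, press its flat foot squarely and gently on the cover until the cover clicks home all round, then stand the block upright on the bench again, clear of the housing. Do not push the cover with the fingers, and leave the other two turned blanks where they are.

Things in the scene. Friction and masses are not known exactly. Their poses are not given: they have to be found in the camera images.
- press_block: the press block: a turned wooden blank in two steps, loose, standing upright; lower part 62 mm diameter and 54 mm high with a flat foot, upper part 48 mm diameter from 54 to 85 mm (the grip); 0.11 to 0.22 kg. Origin: centre of its foot, z up its axis
- banded_blank: bystander, loose: turned blank 57 mm diameter, 82 mm high, with a dark band and a narrower head. Origin: centre of its foot, z up
- round_blank: bystander, loose: plain rounded blank 60 mm diameter, 50 mm high. Origin: centre of its foot, z up
- cover: snap-in bearing cover of bare metal, 53 mm high, 0.08 kg: a plug (foot 50 mm diameter, a cone widening to a 60 mm bead 14.5 mm up, a 4 mm groove, a 59 mm collar above), a flange 72 mm diameter and 5 mm thick, its underside 40.3 mm above the foot, and a flat boss on top, 36 mm diameter, 8 mm high. It starts level and centred, its flange 29 to 34 mm above the housing's face. Origin: centre of the plug's foot, z up
- flange (a point): centre of the underside of the cover's flange. It does not come down to the face: with the cover home it stays 1 to 11 mm above the face, depending on the shims; a cover pressed but not clicked in comes back up at least 6 mm higher than that when released
- boss (a point): centre of the flat top of the cover's boss, 13 mm above the point flange; press here, straight down, by 20 to 32 mm in all. On the way a soft ring takes 2 to 5 N and lets go; deeper, four catches take a force growing to 8 to 13 N over about 9 mm and give way with a click; within 2 mm more the plug stands hard on the bearing. More than 30 N damages the cover
- housing: bearing housing, fixed: wooden board 100 x 92 mm, dark square foot with bolt heads, round barrel 84 mm diameter, upright bore 61 mm diameter. The board is let into the bench by 0 to 12 mm, so the face is 60 to 72 mm above the bench. Inside, on shims, sits a bearing; its depth differs by 9 mm from start to start and cannot be seen. Origin: centre of the board's underside, z up
- mouth (a point): centre of the housing's upper face, at the mouth of the bore, 72 mm above the housing's origin
- catch0 (a joint): spring catch 1 of 4 round the bore, carried by the bearing: how far it is pushed back into the wall, in m. 0 to 0.0004 while free or with the cover resting on it, up to 0.0034 as the bead passes, 0.001 to 0.003 when the cover is home and the catch grips behind the bead
- catch1 (a joint): spring catch 2 of 4 round the bore, carried by the bearing: how far it is pushed back into the wall, in m. 0 to 0.0004 while free or with the cover resting on it, up to 0.0034 as the bead passes, 0.001 to 0.003 when the cover is home and the catch grips behind the bead
- catch2 (a joint): spring catch 3 of 4 round the bore, carried by the bearing: how far it is pushed back into the wall, in m. 0 to 0.0004 while free or with the cover resting on it, up to 0.0034 as the bead passes, 0.001 to 0.003 when the cover is home and the catch grips behind the bead
- catch3 (a joint): spring catch 4 of 4 round the bore, carried by the bearing: how far it is pushed back into the wall, in m. 0 to 0.0004 while free or with the cover resting on it, up to 0.0034 as the bead passes, 0.001 to 0.003 when the cover is home and the catch grips behind the bead

How it is judged:
By the outcome, as a careful person would: the job done as asked, in the order asked, and still so for the second after the job is handed in, with the robot touching nothing.
It also fails if it takes over 48 s, if anything falls off the work surface, if the arm or the gripper's body presses on something with over 40 N, if the wrist force passes 120 N, or if a joint passes its speed limit or range.

## Robot

A 6-joint arm with a two-finger parallel gripper is mounted at the origin on a cart in front of the work surface, level with it; the furniture and walls round the work are solid. World frame = base frame: x ahead of the robot, y to its left, z up, the work surface at z = 0. Lengths are in m, angles in rad, forces in N, time in s.
With the tool pointing down it reaches from about 0.275 to 1 m from the base axis. Payload 8.4 kg.
Tool frame: the origin (TCP) lies at the very end of the fingers, on their centre line; the grasp point (between the pads) lies robot.grip_point_offset behind it (robot.grip_point_offset is the distance from the TCP to the grasp point, in m); z points along the fingers, y is the direction in which the jaws open and shut (so a half turn about z gives the same grasp; the last joint's range is limited). The gripper opens to 85 mm and grips with 20 to 120 N. Pads are 22 mm wide; open, the fingers measure 114 mm over their backs; the gripper's body (76 mm by 85 mm) begins 54 mm behind the grasp point. The pads swing forward as they close: fully open they stand 13 mm farther back than shut.
Start: joints at [-1.121, 0.353, 1.633, -0, 1.155, -0.002], TCP at [0.273, -0.562, 0.231] pointing down, gripper open.
Joint ranges: [-2.63, 2.63], [-0.92, 2.1], [0.06, 2.66], [-1.3, 4.44], [0, 2.69], [-3.02, 3.02]. Speed limits (rad/s): [2.22, 2.22, 2.79, 3.14, 3.14, 3.14].

## Interface

Orientations are given as a unit quaternion [w, x, y, z].
In Python, from workcell import robot, cams gives the robot as it stands. The module is installed in compiled form; this text tells all that it offers.
- The arm moves only by the shell command python3 -m creep 'ROWS' [FORCE]. ROWS is JSON, a list of rows, each a list of 3 entries, a list of its own where there are three numbers: the shift along the world's x, y, z in cm, then the turn, a rotation vector about the world's x, y, z in rad, then the opening, from 0 (shut) to 1 (fully open). In form: [[[x, y, z], [rx, ry, rz], hand], ...]. A call has 1 to 20 rows; each row is the pose to reach, as a shift and turn from the pose commanded when the call began; what a row does not reach only later rows make up. A row lasts 1/8 s, in which the tool goes at most 62.5 mm and 10.7 degrees, less where a joint would pass 70% of its speed; a pose out of reach is approached as far as the arm can. A call with a gripper value outside its range is refused whole. The fingers move at their own pace and stop on an object; FORCE is the grip in N (left out, the last holds). Time passes only in rows, so rows that repeat a pose let the fingers close. It gives the time, the measured TCP pose, the force and the opening at its end, in the units of the state.
- robot.observe(): the state, without advancing time (a new reading comes with each control period).
- cams.read_camera(name): name is "scene" or "side" or "wrist"; returns a dict with "frame" (480x640x3 uint8, red, green, blue), "depth" (480x640 float32, m along the optical axis (not along the pixel's ray), 0 where there is no reading), "intrinsics" (3x3 intrinsics, pixels), "camera_from_world" (4x4, takes a point from world to camera coordinates). Camera axes: x right, y down, z forward; pixel columns grow to the right and rows downward; lengths in m; the calibration is good to about 2 mm. A picture is of the moment at which its call begins.
- robot.sign_off(): hands the job in, once; it reports no verdict.
The state is a dict: "time": time; "joint_positions": joint angles; "qd": joint speeds; "effort": joint torques, N m; "ee_pos": TCP position; "tool_rot": TCP orientation; "ft_force": force on the tool from outside, world axes, zero at the start; "ft_torque": the same for the moment, N m; "opening": finger opening in m.
Only numpy, scipy, OpenCV 4.12 (cv2) and the standard library are available. Lean on these libraries where they do the work, as an engineer would, in place of code of your own. Each camera call takes 0.05 s, during which the arm holds its last target.

## Working session

There is one attempt and no reset: what is moved stays moved. The work goes in short steps, Python scripts to look and compute and a shell command to move; the robot and the scene stay as the last step left them, time stands still between calls to the robot, and variables do not carry over. Pictures are saved under pics/ and viewed, and the job is handed in when it is done.

```bash
mkdir -p pics
python3 - <<'E'
from workcell import robot,cams
import cv2,numpy as np
s=robot.observe(); print({k:np.round(v,3) for k,v in s.items()}, robot.grip_point_offset)
for n in ["scene","side","wrist"]:
    d=cams.read_camera(n); cv2.imwrite(f"pics/{n}0.png",d["frame"][:,:,::-1]); np.savez(f"{n}0.npz",**d)
    print(n,d["intrinsics"].round(1).tolist(),np.round(np.linalg.inv(d["camera_from_world"]),3).tolist(), (d["depth"]>0).mean())
E
```

```text
{'time': np.float64(0.0), 'joint_positions': array([-1.121,  0.354,  1.634,  0.   ,  1.155, -0.002]), 'qd': array([ 0.001, -0.001, -0.   ,  0.001, -0.   ,  0.   ]), 'effort': array([-1.0000e-03, -6.0526e+01, -3.4206e+01, -0.0000e+00,  9.0000e-03,
       -0.0000e+00]), 'ee_pos': array([ 0.273, -0.562,  0.231]), 'tool_rot': array([-0.001,  0.975,  0.224, -0.   ]), 'ft_force': array([0.37 , 0.279, 0.127]), 'ft_torque': array([0.053, 0.022, 0.018]), 'opening': np.float64(0.086)} 0.0187
scene [[480.8, 0.0, 319.8], [0.0, 480.8, 236.5], [0.0, 0.0, 1.0]] [[-0.913, -0.318, 0.256, 0.328], [-0.409, 0.709, -0.574, 0.621], [0.001, -0.629, -0.777, 0.76], [0.0, 0.0, 0.0, 1.0]] 0.996044921875
side [[474.5, 0.0, 320.4], [0.0, 474.5, 241.8], [0.0, 0.0, 1.0]] [[-0.905, 0.326, -0.275, 0.8], [0.426, 0.69, -0.585, 0.628], [-0.001, -0.647, -0.763, 0.753], [0.0, 0.0, 0.0, 1.0]] 0.99615234375
wrist [[382.6, 0.0, 320.1], [0.0, 382.6, 238.8], [0.0, 0.0, 1.0]] [[0.436, -0.865, -0.249, 0.336], [-0.9, -0.419, -0.119, -0.53], [-0.002, 0.276, -0.961, 0.373], [0.0, 0.0, 0.0, 1.0]] 0.99615234375
```

View pics/scene0.png

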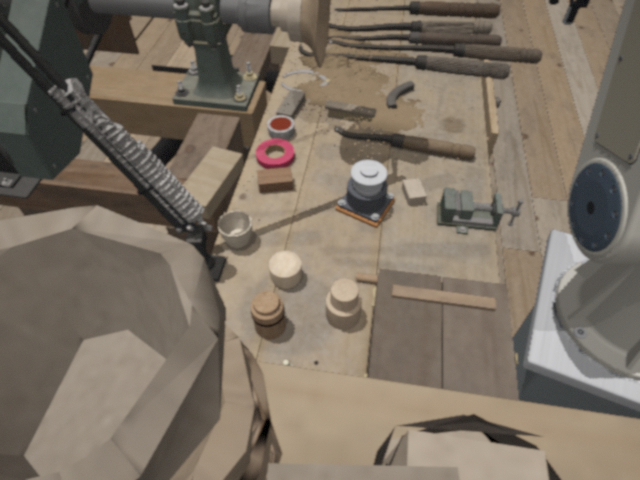

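View pics/side0.png

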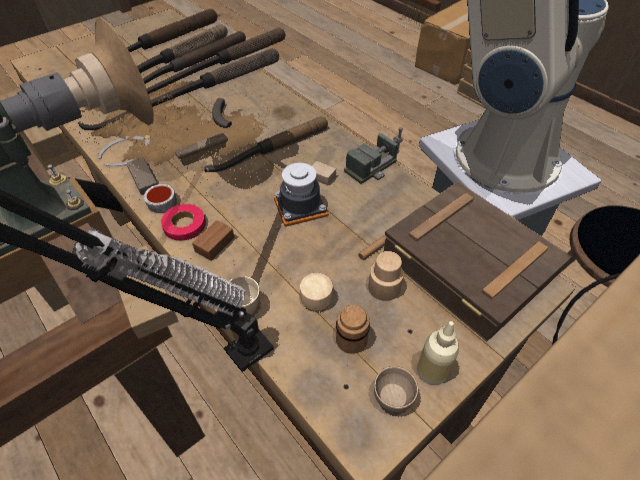

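View pics/wrist0.png

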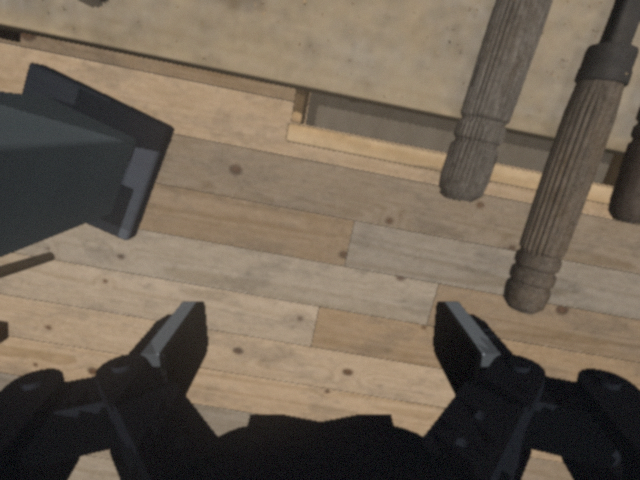

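The scene view shows the stepped block at (343,300), the cover in its housing at (368,185), the banded blank at (267,310) and the round blank at (285,268). In the side view the block is at (387,275) and the cover at (299,178). Next I measure positions from the depth.

```bash
cat > h.py <<'E'
import numpy as np,cv2
def cloud(d):
    K=d["intrinsics"];z=d["depth"].astype(float);v,u=np.mgrid[:480,:640]
    p=np.stack([(u-K[0,2])/K[0,0]*z,(v-K[1,2])/K[1,1]*z,z],-1)
    T=np.linalg.inv(d["camera_from_world"]); w=p@T[:3,:3].T+T[:3,3]; w[z<=0]=np.nan
    return w
def circ(p):
    A=np.c_[2*p[:,:2],np.ones(len(p))];b=(p[:,:2]**2).sum(1);s=np.linalg.lstsq(A,b,rcond=None)[0]
    return s[0],s[1],np.sqrt(s[2]+s[0]**2+s[1]**2)
def mec(p):
    (x,y),r=cv2.minEnclosingCircle((p[:,:2]*1000).astype(np.float32)); return np.round([x,y,r],1)
def region(w,c,r=.06):
    q=w.reshape(-1,3);q=q[~np.isnan(q[:,0])]; return q[np.hypot(q[:,0]-c[0],q[:,1]-c[1])<r]
E
python3 - <<'E'
from h import *
P={"scene":{"block":(345,290),"cover":(369,168),"band":(266,300),"round":(286,264)},"side":{"block":(389,262),"cover":(298,172),"band":(352,318),"round":(316,285)}}
for n in P:
    d=np.load(n+"0.npz");w=cloud(d)
    for k,(u,v) in P[n].items():
        c=w[v,u];print(n,k,c.round(4))
        q=region(w,c); h,e=np.histogram(q[:,2],bins=np.arange(-.01,.16,.004)); print('  hist',[(round(a*1000),int(b)) for a,b in zip(e,h) if b>8])
        t=q[abs(q[:,2]-c[2])<.004]; t=t[np.hypot(*(t[:,:2]-c[:2]).T)<.04]; print('  top',len(t),t.mean(0).round(4),mec(t))
E
```

```text
scene block [0.4664 0.2083 0.084 ]
  hist [(-6, 220), (-2, 1402), (2, 93), (6, 34), (10, 44), (14, 40), (18, 38), (22, 42), (26, 46), (30, 40), (34, 37), (38, 46), (42, 42), (46, 126), (50, 184), (54, 42), (58, 54), (62, 85), (66, 40), (70, 146), (74, 36), (78, 50), (82, 462), (86, 41)]
  top 531 [0.4679 0.209  0.0842] [468.9 207.6  23.8]
scene cover [ 0.5273 -0.0647  0.1028]
  hist [(-6, 35), (-2, 166), (2, 69), (6, 138), (10, 52), (14, 135), (18, 165), (22, 84), (26, 61), (30, 55), (34, 57), (38, 52), (42, 54), (46, 54), (50, 60), (54, 78), (58, 308), (62, 46), (66, 57), (70, 21), (74, 37), (78, 35), (82, 36), (90, 26), (94, 413), (98, 125), (102, 165), (106, 20)]
  top 233 [ 0.5256 -0.0574  0.1036] [526.2 -59.2  33.5]
scene band [0.5778 0.2777 0.0815]
  hist [(-6, 217), (-2, 1639), (2, 112), (6, 33), (10, 41), (14, 34), (18, 34), (22, 38), (26, 37), (30, 39), (34, 42), (38, 31), (42, 24), (46, 34), (50, 68), (54, 45), (58, 42), (62, 43), (66, 112), (70, 132), (74, 37), (78, 364), (82, 109)]
  top 477 [0.5769 0.2811 0.0811] [577.  280.5  21.5]
scene round [0.5917 0.1805 0.0511]
  h
[... 815 characters left out ...]
7), (82, 32), (90, 23), (94, 383), (98, 102), (102, 143), (106, 25)]
  top 179 [ 0.5259 -0.0597  0.1045] [524.8 -61.2  19.5]
side band [0.5803 0.2815 0.079 ]
  hist [(-6, 413), (-2, 1665), (2, 63), (6, 35), (10, 37), (14, 30), (18, 40), (22, 33), (26, 42), (30, 37), (34, 29), (38, 34), (42, 21), (46, 40), (50, 67), (54, 43), (58, 39), (62, 41), (66, 130), (70, 116), (74, 40), (78, 392), (82, 69)]
  top 477 [0.5776 0.2801 0.0804] [576.7 278.9  21.7]
side round [0.5971 0.1768 0.048 ]
  hist [(-6, 270), (-2, 1287), (2, 47), (6, 11), (10, 34), (14, 39), (18, 30), (22, 42), (26, 44), (30, 33), (34, 38), (38, 38), (42, 179), (46, 451), (50, 88)]
  top 657 [0.5978 0.1775 0.0479] [597.1 175.6  30.1]
```

Run:
```python
from h import *
W=[cloud(np.load(n+"0.npz")) for n in("scene","side")]
for n,w in zip(("scene","side"),W):
    q=region(w,(.526,-.0595),.055)
    for lo,hi in((.092,.0995),(.101,.109),(.056,.064)):
        t=q[(q[:,2]>lo)&(q[:,2]<hi)]; 
        r=np.hypot(t[:,0]-.526,t[:,1]+.0595)
        t=t[r<.044]
        print(n,lo,len(t),np.median(t[:,2]).round(4),t.mean(0).round(4),mec(t))
    b=q[(q[:,2]>.03)&(q[:,2]<.055)]; print('barrel',np.round(circ(b),4))
    b=q[(q[:,2]>.067)&(q[:,2]<.088)]; print('collar',np.round(circ(b),4),len(b))
    q=region(w,(.4683,.207),.06); b=q[(q[:,2]>.008)&(q[:,2]<.045)]; b=b[np.hypot(b[:,0]-.4683,b[:,1]-.207)<.038];print('lower',np.round(circ(b),4))
    b=q[(q[:,2]>.058)&(q[:,2]<.08)]; b=b[np.hypot(b[:,0]-.4683,b[:,1]-.207)<.03];print('upper',np.round(circ(b),4))
q=np.concatenate([w.reshape(-1,3) for w in W]);q=q[~np.isnan(q[:,0])]
print("height cm; rows x .25..1, cols y -.6...45")
print('      ',*[f"{y:4d}" for y in range(-60,50,5)])
for x in range(25,95,5):
    o=[]
    for y in range(-60,50,5):
        m=(abs(q[:,0]*100-x)<2.5)&(abs(q[:,1]*100-y)<2.5)&(q[:,2]>-.1); o.append(f"{q[m,2].max()*100:4.0f}" if m.any() else "   .")
    print(x,'   ',*o)
```

```text
scene 0.092 533 0.0968 [ 0.525  -0.0548  0.0967] [526.2 -60.7  37.8]
scene 0.101 193 0.1046 [ 0.5263 -0.0588  0.1045] [527.  -60.7  19.8]
scene 0.056 385 0.0597 [ 0.5205 -0.041   0.0598] [525.9 -57.7  42.1]
barrel [ 0.5256 -0.0561  0.0381]
collar [ 0.5265 -0.0589  0.0281] 173
lower [0.4683 0.2076 0.0306]
upper [0.4685 0.2073 0.0232]
side 0.092 479 0.0969 [ 0.5279 -0.0558  0.0967] [526.1 -61.4  37.3]
side 0.101 173 0.1047 [ 0.5256 -0.0601  0.1046] [524.  -60.8  19.4]
side 0.056 350 0.06 [ 0.5332 -0.0436  0.0599] [525.6 -61.   42.7]
barrel [ 0.5266 -0.058   0.0382]
collar [ 0.5259 -0.0603  0.028 ] 167
lower [0.4671 0.206  0.0306]
upper [0.4674 0.206  0.0231]
height cm; rows x .25..1, cols y -.6...45
        -60  -55  -50  -45  -40  -35  -30  -25  -20  -15  -10   -5    0    5   10   15   20   25   30   35   40   45
25        .   24   31    .    .    .    .    .    .    7    6   50   51    0    8    9    8    8    9    8    0   45
30       25   -5   -5    .    .    0    0    0    0    6    6    2    0    0    8    9    8    8    9    8    7   45
35       -5   -0    0    0    0    0    3 
[... 661 characters left out ...]
5        3    1    2    1    1    4    4    1    0    0    8    0    0    1    1    5    5    0    0    0    0    0
70        3    2    7    1    2    4    4    1    0    0    1    3    3    0    6    6    2    2    0    0    0    0
75        2    3    7    1   31   30   26    1    3    2    2    3    3    0    6    6   24   23    0    .    .    .
80        1   18   30   31   31   29    3    3    3    3    2    2    0    0    0    .   31   31    .    .    .    .
85        1    2    3   26   26   25    3    3    3    1    0   -0   -1   -1   -5    .   38   39    .    .    .    .
90        1    1    1    1   25   25    0    0    .    .   -1   -1   -1   -0   -1    .   38   48    .    .    .    .
```

```bash
python3 -m creep '[[[0.7,2.6,0],[0,0,-0.02],1],[[2,8,0],[0,0,-0.06],1],[[3.4,13.5,0],[0,0,-0.1],1],[[4.8,19,0],[0,0,-0.14],1],[[6.2,24.5,0],[0,0,-0.18],1],[[7.6,30,0],[0,0,-0.22],1],[[9,35.5,0],[0,0,-0.26],1],[[10.4,41,0],[0,0,-0.3],1],[[11.8,46.5,0],[0,0,-0.34],1],[[13.2,52,0],[0,0,-0.37],1],[[14.6,57.5,-0.5],[0,0,-0.4],1],[[16,63,-1.5],[0,0,-0.43],1],[[17.4,68.5,-3],[0,0,-0.45],1],[[18.6,73.2,-5],[0,0,-0.452],1],[[19.2,75.8,-7],[0,0,-0.452],1],[[19.5,76.9,-8],[0,0,-0.452],1],[[19.5,76.9,-8],[0,0,-0.452],1]]'
python3 - <<'E'
from workcell import robot,cams
import cv2,numpy as np
s=robot.observe(); print(s["time"],s["ee_pos"],s["tool_rot"],s["joint_positions"])
d=cams.read_camera("wrist"); cv2.imwrite("pics/wrist1.png",d["frame"][:,:,::-1]); np.savez("wrist1.npz",**d)
d=cams.read_camera("scene"); cv2.imwrite("pics/scene1.png",d["frame"][:,:,::-1])
E
```

```text
time: 2.28
ee_pos: [0.4674, 0.2065, 0.1507]
tool_rot: [0.0, 1.0, 0.0, -0.001]
ft_force: [-0.7, 0.1, -0.7]
opening: 0.0854
2.275 [0.46738408 0.20645866 0.15070326] [ 4.18450656e-04  9.99999597e-01  2.87792286e-04 -7.40085925e-04] [ 4.13137432e-01  2.76077520e-01  1.94883171e+00 -2.17349645e-04
  9.18375028e-01  1.98349028e+00]
```

View pics/wrist1.png

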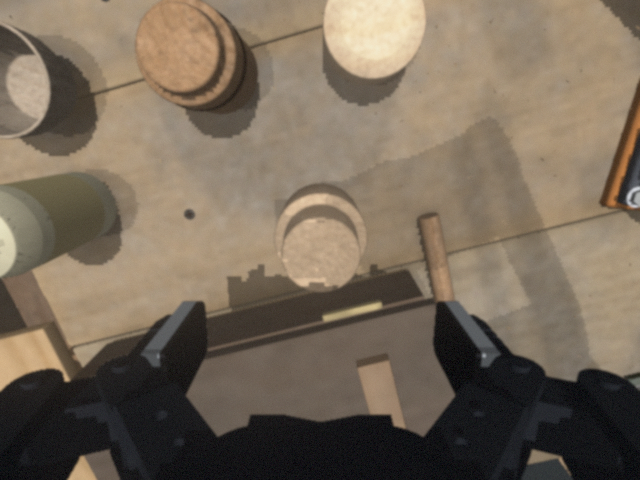

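View pics/scene1.png

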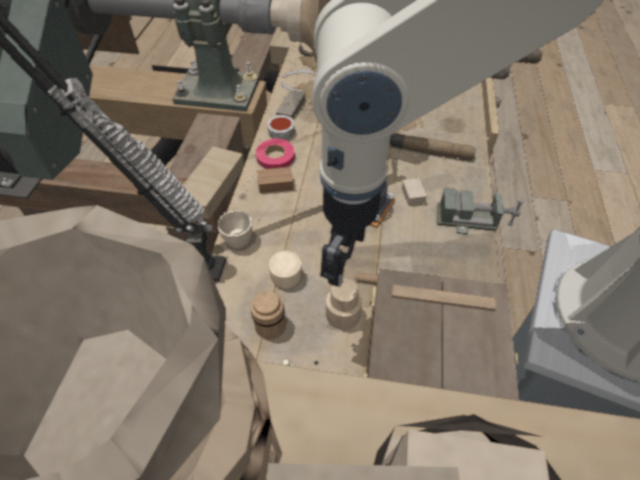

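The wrist view shows the block's top at (321,253), centred between the fingers. The chest edge runs just below it, from (210,350) to (420,300). I check both in the wrist cloud.

Run:
```python
from h import *
w=cloud(np.load("wrist1.npz"));c=w[253,321];print(c)
q=region(w,c);t=q[abs(q[:,2]-.085)<.004];t=t[np.hypot(t[:,0]-c[0],t[:,1]-c[1])<.035];print(mec(t),t.mean(0))
t=q[(q[:,2]>.045)&(q[:,2]<.0575)&(q[:,0]>.44)];print('shoulder',mec(t[np.hypot(t[:,0]-.468,t[:,1]-.207)<.036]))
q=w.reshape(-1,3)
for y in np.arange(.13,.29,.02):
    m=(abs(q[:,1]-y)<.01)&(q[:,2]>.04)&(q[:,2]<.1)&(q[:,0]<.46)
    m&=np.hypot(q[:,0]-.468,q[:,1]-.207)>.036
    if m.any():print(round(y,2),q[m,0].max().round(3),q[m,2].max().round(3))
```

```text
[0.46886327 0.20703677 0.08538818]
[467.3 207.1  23.1] [0.4684074  0.20715072 0.08484682]
shoulder [467.  207.4  31.2]
0.13 0.431 0.075
0.15 0.431 0.085
0.17 0.429 0.085
0.19 0.426 0.084
0.21 0.42 0.075
0.23 0.409 0.075
0.25 0.404 0.075
0.27 0.398 0.075
```

```bash
python3 -m creep '[[[0,0,-2.5],[0,0,0],1],[[0,0,-5],[0,0,0],1],[[0,0,-7.5],[0,0,0],1],[[0,0,-9],[0,0,0],1],[[0,0,-9.5],[0,0,0],1],[[0,0,-9.5],[0,0,0],1],[[0,0,-9.5],[0,0,0],0.4],[[0,0,-9.5],[0,0,0],0],[[0,0,-9.5],[0,0,0],0],[[0,0,-9.5],[0,0,0],0],[[0,0,-9.5],[0,0,0],0],[[0,0,-9.5],[0,0,0],0],[[0,0,-9.5],[0,0,0],0]]' 70
python3 - <<'E'
from workcell import robot,cams
import cv2,numpy as np
for n in("wrist","side"):
  d=cams.read_camera(n); cv2.imwrite(f"pics/{n}2.png",d["frame"][:,:,::-1]); np.savez(n+"2.npz",**d)
E
```

```text
time: 4.0
ee_pos: [0.4682, 0.2069, 0.0574]
tool_rot: [-0.0, 1.0, -0.0, 0.0]
ft_force: [-2.4, -1.5, 12.0]
opening: 0.044
```

View pics/wrist2.png

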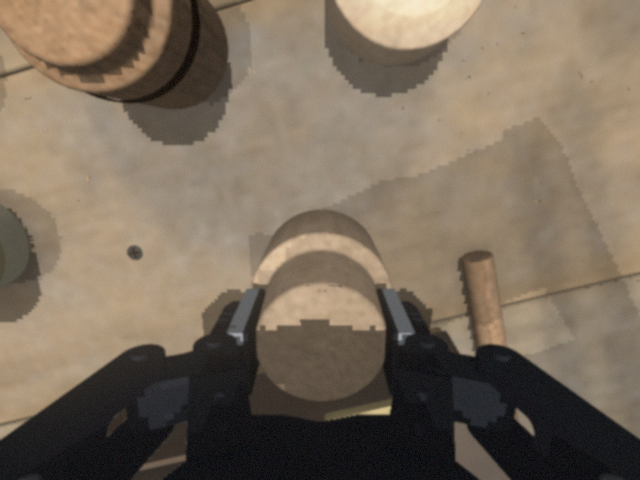

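View pics/side2.png

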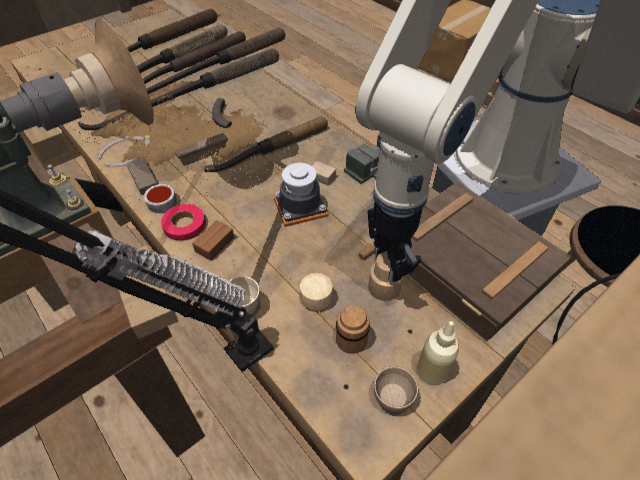

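The wrist view shows the grip on both sides at (260,320) and (395,320), with the block still upright. I lift, carry it over to above the cover, and then look.

```bash
python3 -m creep '[[[0,0,0.5],[0,0,0],0],[[0,0,2],[0,0,0],0],[[0,0,4.5],[0,0,0],0],[[0,0,7.5],[0,0,0],0],[[0.2,-0.8,10.5],[0,0,0],0],[[0.7,-3.2,12.8],[0,0,0],0],[[1.5,-7,13.8],[0,0,0],0],[[2.4,-11,14],[0,0,0],0],[[3.2,-15,14],[0,0,0],0],[[4.1,-19,14],[0,0,0],0],[[5,-23,14],[0,0,0],0],[[5.5,-25.6,14],[0,0,0],0],[[5.8,-26.75,14],[0,0,0],0],[[5.8,-26.75,14],[0,0,0],0],[[5.8,-26.75,14],[0,0,0],0]]'
python3 - <<'E'
from workcell import robot,cams
import cv2,numpy as np
s=robot.observe();print(s["ee_pos"],s["ft_force"],s["opening"])
I=[]
for n in("scene","side"):
  d=cams.read_camera(n); np.savez(n+"3.npz",**d); f=d["frame"][:,:,::-1]; c=(369,150) if n=="scene" else (300,150)
  I.append(cv2.resize(f[c[1]-110:c[1]+90,c[0]-100:c[0]+100],(400,400),interpolation=cv2.INTER_CUBIC))
cv2.imwrite("pics/both3.png",np.hstack(I))
print(robot.observe()["time"])
E
```

```text
time: 5.98
ee_pos: [0.5256, -0.0599, 0.1964]
tool_rot: [-0.0, 1.0, 0.0, -0.0]
ft_force: [-0.0, -0.2, -1.4]
opening: 0.0436
[ 0.5256113  -0.05990192  0.19637061] [-0.03928909 -0.24822593 -1.39410603] 0.04359476831170696
6.075
```

View pics/both3.png

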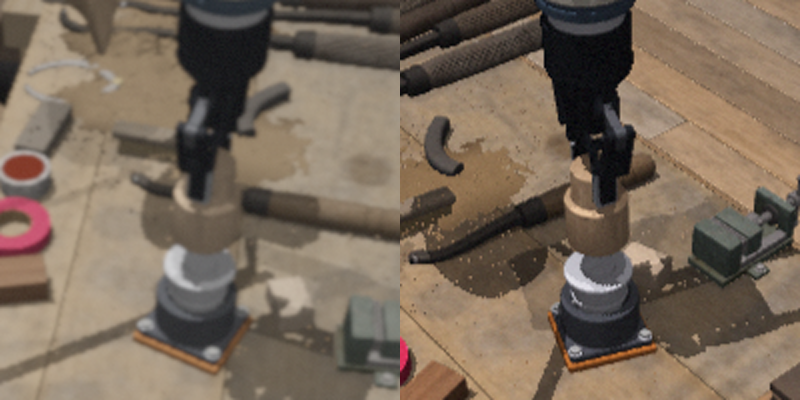

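The two views show the block held upright above the cover (scene crop (207,215), side crop (597,220)). I fit the block's axis against the cover, camera by camera.

Run:
```python
from h import *
for n in("scene","side"):
    w=cloud(np.load(n+"3.npz")); q=region(w,(.526,-.06),.042)
    for lo,hi in((.142,.154),(.154,.166),(.166,.178),(.178,.19),(.142,.19)):
        b=q[(q[:,2]>lo)&(q[:,2]<hi)]
        # known radius fit
        from scipy.optimize import least_squares
        f=lambda p:np.hypot(b[:,0]-p[0],b[:,1]-p[1])-.031
        s=least_squares(f,[.526,-.06],loss='soft_l1',f_scale=.001).x; print(n,lo,s.round(4),len(b))
    b=q[(q[:,2]>.067)&(q[:,2]<.089)]
    f=lambda p:np.hypot(b[:,0]-p[0],b[:,1]-p[1])-.0295
    print('collar',least_squares(f,[.526,-.06],loss='soft_l1',f_scale=.001).x.round(4),len(b))
    print('zmin',np.sort(q[(q[:,2]>.115),2])[:5].round(4))
```

```text
scene 0.142 [ 0.526  -0.0596] 154
scene 0.154 [ 0.5261 -0.0594] 163
scene 0.166 [ 0.5262 -0.0594] 155
scene 0.178 [ 0.5263 -0.0605] 280
scene 0.142 [ 0.5261 -0.0597] 752
collar [ 0.527  -0.0605] 174
zmin [0.1365 0.1389 0.139  0.139  0.1391]
side 0.142 [ 0.5244 -0.0608] 151
side 0.154 [ 0.5244 -0.0608] 146
side 0.166 [ 0.5247 -0.0607] 159
side 0.178 [ 0.5242 -0.0616] 262
side 0.142 [ 0.5244 -0.061 ] 718
collar [ 0.5253 -0.0621] 169
zmin [0.1388 0.1389 0.1391 0.1391 0.1393]
```

```bash
python3 -m creep '[[[0.05,-0.05,-1],[0,0,0],0],[[0.1,-0.1,-2],[0,0,0],0],[[0.1,-0.1,-2.7],[0,0,0],0],[[0.1,-0.1,-3],[0,0,0],0],[[0.1,-0.1,-3],[0,0,0],0]]'
python3 -m creep '[[[0,0,-0.1],[0,0,0],0],[[0,0,-0.2],[0,0,0],0],[[0,0,-0.2],[0,0,0],0]]'
python3 -m creep '[[[0,0,-0.1],[0,0,0],0],[[0,0,-0.2],[0,0,0],0],[[0,0,-0.2],[0,0,0],0]]'
python3 -m creep '[[[0,0,-0.1],[0,0,0],0],[[0,0,-0.2],[0,0,0],0],[[0,0,-0.2],[0,0,0],0]]'
python3 -m creep '[[[0,0,-0.1],[0,0,0],0],[[0,0,-0.2],[0,0,0],0],[[0,0,-0.2],[0,0,0],0]]'
```

```text
time: 6.7
ee_pos: [0.5267, -0.0618, 0.166]
tool_rot: [-0.0, 1.0, -0.0, -0.0]
ft_force: [0.5, -0.1, -0.6]
opening: 0.0439
time: 7.08
ee_pos: [0.5269, -0.0618, 0.1643]
tool_rot: [0.0, 1.0, -0.0, 0.0]
ft_force: [0.2, 0.0, -2.1]
opening: 0.0441
time: 7.45
ee_pos: [0.5269, -0.0618, 0.1622]
tool_rot: [-0.0, 1.0, -0.0, -0.0]
ft_force: [0.9, -0.2, -0.9]
opening: 0.0441
time: 7.82
ee_pos: [0.5268, -0.0618, 0.1602]
tool_rot: [-0.0, 1.0, -0.0, -0.0]
ft_force: [0.5, 0.0, -2.1]
opening: 0.0436
time: 8.2
ee_pos: [0.5268, -0.0618, 0.1581]
tool_rot: [-0.0, 1.0, -0.0, -0.0]
ft_force: [-0.9, 0.4, -1.9]
opening: 0.0435
```

Run:
```python
from workcell import robot,cams
from h import *
from scipy.optimize import least_squares
I=[]
for n in("scene","side"):
  d=cams.read_camera(n); np.savez(n+"4.npz",**d); f=d["frame"][:,:,::-1]; c=(369,170) if n=="scene" else (300,170)
  I.append(cv2.resize(f[c[1]-75:c[1]+75,c[0]-75:c[0]+75],(400,400),interpolation=cv2.INTER_CUBIC))
  w=cloud(d);q=region(w,(.526,-.061),.045)
  for nm,lo,hi,R in(('block',.112,.15,.031),('collar',.064,.082,.0295)):
    b=q[(q[:,2]>lo)&(q[:,2]<hi)]; b=b[np.hypot(b[:,0]-.526,b[:,1]+.061)<R+.004]
    g=lambda p:np.hypot(b[:,0]-p[0],b[:,1]-p[1])-R
    print(n,nm,least_squares(g,[.526,-.06],loss='soft_l1',f_scale=.001).x.round(4),len(b))
  h,e=np.histogram(q[:,2],bins=np.arange(.05,.17,.002)); print([(round(a*1000),int(b)) for a,b in zip(e,h)])
cv2.imwrite("pics/both4.png",np.hstack(I))
s=robot.observe();print(s["time"],s["ee_pos"],s["ft_force"])
```

```text
scene block [ 0.5272 -0.0616] 508
scene collar [ 0.527  -0.0603] 134
[(50, 28), (52, 29), (54, 28), (56, 49), (58, 131), (60, 167), (62, 48), (64, 12), (66, 9), (68, 16), (70, 23), (72, 18), (74, 16), (76, 19), (78, 17), (80, 5), (82, 2), (84, 0), (86, 10), (88, 37), (90, 129), (92, 92), (94, 8), (96, 0), (98, 1), (100, 6), (102, 18), (104, 27), (106, 23), (108, 28), (110, 22), (112, 22), (114, 30), (116, 20), (118, 23), (120, 22), (122, 26), (124, 21), (126, 29), (128, 23), (130, 22), (132, 27), (134, 25), (136, 23), (138, 26), (140, 27), (142, 27), (144, 25), (146, 29), (148, 61), (150, 93), (152, 44), (154, 19), (156, 13), (158, 13), (160, 12), (162, 19), (164, 13), (166, 17)]
side block [ 0.5256 -0.0628] 483
side collar [ 0.5251 -0.0619] 133
[(50, 32), (52, 31), (54, 21), (56, 30), (58, 145), (60, 148), (62, 51), (64, 10), (66, 17), (68, 11), (70, 18), (72, 12), (74, 28), (76, 13), (78, 13), (80, 11), (82, 1), (84, 3), (86, 7), (88, 41), (90, 118), (92, 86), (94, 6), (96, 0), (98, 0), (100, 10), (102, 18), (104, 23), (106, 16), (108, 25), (110, 20), (112, 21), (114, 29), (116, 21), (118, 19), (120, 25), (122, 29), (124, 21), (126, 20), (128, 26), (130, 25), (132, 15), (134, 31), (136, 23), (138, 27), (140, 23), (142, 24), (144, 23), (146, 31), (148, 50), (150, 96), (152, 32), (154, 18), (156, 13), (158, 19), (160, 10), (162, 11), (164, 16), (166, 19)]
8.3 [ 0.52672676 -0.06177415  0.15812338] [-0.61200225 -0.37271899 -1.96365293]
```

View pics/both4.png

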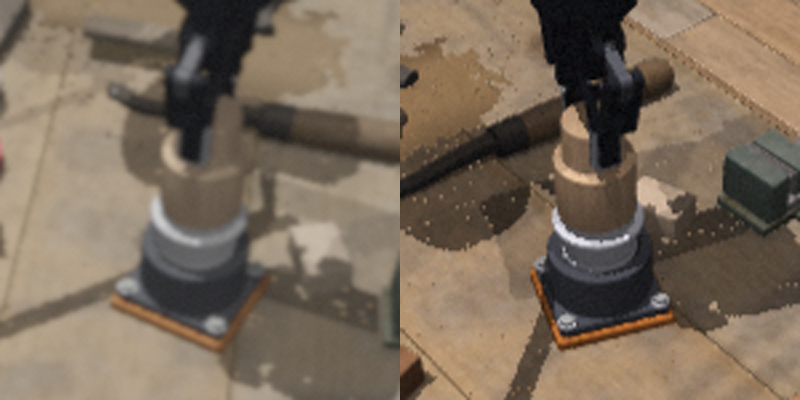

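The views show the foot seated flat on the boss and the cover already about 4.5 mm lower. The block is off centre by only about 1 mm. I press on in small steps.

```bash
for i in 1; do
python3 -m creep '[[[0,0,-0.1],[0,0,0],0],[[0,0,-0.2],[0,0,0],0]]'
python3 -m creep '[[[0,0,-0.1],[0,0,0],0],[[0,0,-0.2],[0,0,0],0]]'
python3 -m creep '[[[0,0,-0.1],[0,0,0],0],[[0,0,-0.2],[0,0,0],0]]'; done | grep -v -e tool_rot
```

```text
time: 8.55
ee_pos: [0.527, -0.0618, 0.1564]
ft_force: [-0.4, -0.8, 1.2]
opening: 0.0438
time: 8.8
ee_pos: [0.5266, -0.0618, 0.154]
ft_force: [-0.4, 0.8, -2.3]
opening: 0.0438
time: 9.05
ee_pos: [0.5267, -0.0618, 0.152]
ft_force: [-0.2, -0.3, -2.3]
opening: 0.0437
```

```bash
{ 
python3 -m creep '[[[0,0,-0.1],[0,0,0],0],[[0,0,-0.2],[0,0,0],0]]'
python3 -m creep '[[[0,0,-0.1],[0,0,0],0],[[0,0,-0.2],[0,0,0],0]]'
python3 -m creep '[[[0,0,-0.1],[0,0,0],0],[[0,0,-0.2],[0,0,0],0]]'; } | grep -v -e tool_rot -e opening
```

```text
time: 9.3
ee_pos: [0.5268, -0.0618, 0.1502]
ft_force: [-0.5, 0.1, -1.5]
time: 9.55
ee_pos: [0.5272, -0.0618, 0.1485]
ft_force: [-0.6, -0.8, 0.9]
time: 9.8
ee_pos: [0.5271, -0.0618, 0.1464]
ft_force: [0.3, 0.2, 2.7]
```

```bash
{ 
python3 -m creep '[[[0,0,-0.1],[0,0,0],0],[[0,0,-0.1],[0,0,0],0]]'
python3 -m creep '[[[0,0,-0.1],[0,0,0],0],[[0,0,-0.1],[0,0,0],0]]'
python3 -m creep '[[[0,0,-0.1],[0,0,0],0],[[0,0,-0.1],[0,0,0],0]]'; } | grep -v -e tool_rot -e opening
```

```text
time: 10.05
ee_pos: [0.527, -0.0618, 0.1453]
ft_force: [0.0, 1.1, 0.7]
time: 10.3
ee_pos: [0.5269, -0.0618, 0.1442]
ft_force: [0.6, -0.7, 1.4]
time: 10.55
ee_pos: [0.5268, -0.0618, 0.1432]
ft_force: [1.7, -0.3, 1.4]
```

```bash
{ 
python3 -m creep '[[[0,0,-0.1],[0,0,0],0],[[0,0,-0.1],[0,0,0],0]]'
python3 -m creep '[[[0,0,-0.1],[0,0,0],0],[[0,0,-0.1],[0,0,0],0]]'
python3 -m creep '[[[0,0,-0.1],[0,0,0],0],[[0,0,-0.1],[0,0,0],0]]'; } | grep -v -e tool_rot -e opening
```

```text
time: 10.8
ee_pos: [0.5269, -0.0618, 0.1423]
ft_force: [0.1, -0.6, 1.6]
time: 11.05
ee_pos: [0.527, -0.0618, 0.1413]
ft_force: [-0.1, 1.0, 3.6]
time: 11.3
ee_pos: [0.527, -0.0618, 0.1404]
ft_force: [1.1, 0.0, 4.1]
```

```bash
{ 
python3 -m creep '[[[0,0,-0.1],[0,0,0],0],[[0,0,-0.1],[0,0,0],0]]'
python3 -m creep '[[[0,0,-0.1],[0,0,0],0],[[0,0,-0.1],[0,0,0],0]]'; } | grep -v -e tool_rot -e opening
```

```text
time: 11.55
ee_pos: [0.5267, -0.0618, 0.1391]
ft_force: [-0.2, -1.1, 0.2]
time: 11.8
ee_pos: [0.5261, -0.0617, 0.1376]
ft_force: [-0.2, 0.4, -1.4]
```

```bash
python3 -m creep '[[[0,0,-0.1],[0,0,0],0],[[0,0,-0.1],[0,0,0],0]]'
python3 - <<'E'
from workcell import robot,cams
from h import *
I=[]
for n in("scene","side"):
  d=cams.read_camera(n); np.savez(n+"5.npz",**d); f=d["frame"][:,:,::-1]; c=(369,170) if n=="scene" else (300,170)
  I.append(cv2.resize(f[c[1]-75:c[1]+75,c[0]-75:c[0]+75],(400,400),interpolation=cv2.INTER_CUBIC))
  q=region(cloud(d),(.526,-.061),.045)
  h,e=np.histogram(q[:,2],bins=np.arange(.05,.14,.002)); print([(round(a*1000),int(b)) for a,b in zip(e,h)])
cv2.imwrite("pics/both5.png",np.hstack(I))
E
```

```text
time: 12.05
ee_pos: [0.5268, -0.0618, 0.1372]
tool_rot: [-0.0, 1.0, -0.0, -0.0]
ft_force: [-0.0, 0.6, -0.4]
opening: 0.044
[(50, 23), (52, 29), (54, 25), (56, 46), (58, 113), (60, 114), (62, 17), (64, 5), (66, 16), (68, 59), (70, 137), (72, 44), (74, 3), (76, 0), (78, 5), (80, 16), (82, 23), (84, 21), (86, 24), (88, 17), (90, 27), (92, 20), (94, 23), (96, 22), (98, 24), (100, 24), (102, 20), (104, 28), (106, 19), (108, 31), (110, 17), (112, 22), (114, 23), (116, 22), (118, 27), (120, 25), (122, 27), (124, 19), (126, 40), (128, 89), (130, 69), (132, 25), (134, 12), (136, 11), (138, 15)]
[(50, 29), (52, 26), (54, 29), (56, 38), (58, 109), (60, 111), (62, 14), (64, 3), (66, 19), (68, 55), (70, 119), (72, 45), (74, 0), (76, 1), (78, 4), (80, 19), (82, 13), (84, 23), (86, 20), (88, 25), (90, 24), (92, 22), (94, 24), (96, 18), (98, 20), (100, 18), (102, 21), (104, 27), (106, 20), (108, 21), (110, 22), (112, 27), (114, 16), (116, 26), (118, 18), (120, 32), (122, 19), (124, 19), (126, 32), (128, 85), (130, 66), (132, 23), (134, 13), (136, 10), (138, 14)]
```

View pics/both5.png

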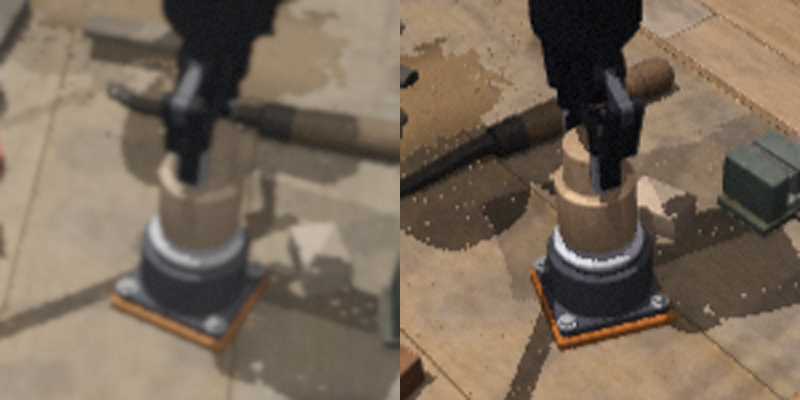

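The flange is now about 6 mm above the face, with the block still seated square. The force pattern doesn't settle whether it clicked, so I press on gently until I reach a hard stop.

```bash
{ 
python3 -m creep '[[[0,0,-0.1],[0,0,0],0],[[0,0,-0.1],[0,0,0],0]]'
python3 -m creep '[[[0,0,-0.1],[0,0,0],0],[[0,0,-0.1],[0,0,0],0]]'; } | grep -v -e tool_rot -e opening
```

```text
time: 12.4
ee_pos: [0.5272, -0.0618, 0.1371]
ft_force: [-2.4, 0.3, 9.2]
time: 12.65
ee_pos: [0.5277, -0.0618, 0.1371]
ft_force: [-5.0, 1.3, 18.2]
```

It is rigid at z=0.1371, about 9 N per mm, after a force drop near 0.139. That fits a click followed by the hard stop. I back off and lift clear to check the spring-back.

```bash
{ 
python3 -m creep '[[[0,0,0.1],[0,0,0],0],[[0,0,0.3],[0,0,0],0],[[0,0,0.6],[0,0,0],0]]' 
python3 -m creep '[[[0,0,1],[0,0,0],0],[[0,0,2.5],[0,0,0],0],[[0,0,4.5],[0,0,0],0],[[0,0,6],[0,0,0],0],[[0,0,6.5],[0,0,0],0],[[0,0,6.5],[0,0,0],0]]'; } | grep -v -e tool_rot
python3 - <<'E'
from workcell import robot,cams
from h import *
I=[]
for n in("scene","side"):
  d=cams.read_camera(n); np.savez(n+"6.npz",**d); f=d["frame"][:,:,::-1]; c=(369,170) if n=="scene" else (300,170)
  I.append(cv2.resize(f[c[1]-85:c[1]+65,c[0]-75:c[0]+75],(400,400),interpolation=cv2.INTER_CUBIC))
  q=region(cloud(d),(.526,-.061),.045)
  h,e=np.histogram(q[:,2],bins=np.arange(.05,.16,.002)); print([(round(a*1000),int(b)) for a,b in zip(e,h)])
  t=q[(q[:,2]>.066)&(q[:,2]<.0745)]; A=np.c_[t[:,0]-.526,t[:,1]+.061,np.ones(len(t))]
  print('flange plane',np.linalg.lstsq(A,t[:,2],rcond=None)[0].round(4), mec(t), 'boss',np.median(q[(q[:,2]>.076)&(q[:,2]<.084),2]))
cv2.imwrite("pics/both6.png",np.hstack(I))
E
```

```text
time: 13.02
ee_pos: [0.5266, -0.0618, 0.1411]
ft_force: [0.1, -0.6, -1.7]
opening: 0.0437
time: 13.78
ee_pos: [0.5269, -0.0618, 0.2066]
ft_force: [0.8, 0.2, -1.7]
opening: 0.0441
[(50, 24), (52, 26), (54, 28), (56, 46), (58, 112), (60, 119), (62, 13), (64, 5), (66, 15), (68, 113), (70, 292), (72, 99), (74, 16), (76, 57), (78, 88), (80, 39), (82, 2), (84, 0), (86, 0), (88, 0), (90, 0), (92, 0), (94, 0), (96, 0), (98, 0), (100, 0), (102, 0), (104, 0), (106, 0), (108, 0), (110, 0), (112, 0), (114, 0), (116, 0), (118, 0), (120, 0), (122, 0), (124, 0), (126, 0), (128, 0), (130, 0), (132, 0), (134, 0), (136, 0), (138, 0), (140, 0), (142, 0), (144, 0), (146, 0), (148, 11), (150, 22), (152, 24), (154, 27), (156, 23)]
flange plane [-0.0027 -0.0048  0.0709] [525.7 -59.5  38. ] boss 0.07894668414414163
[(50, 31), (52, 28), (54, 24), (56, 38), (58, 101), (60, 114), (62, 20), (64, 5), (66, 9), (68, 106), (70, 248), (72, 105), (74, 18), (76, 37), (78, 97), (80, 31), (82, 1), (84, 0), (86, 0), (88, 0), (90, 0), (92, 0), (94, 0), (96, 0), (98, 0), (100, 0), (102, 0), (104, 0), (106, 0), (108, 0), (110, 0), (112, 0), (114, 0), (116, 0), (118, 0), (120, 0), (122, 0), (124, 0), (126, 0), (128, 0), (130, 0), (132, 0), (134, 0), (136, 0), (138, 0), (140, 0), (142, 0), (144, 0), (146, 1), (148, 15), (150, 21), (152, 24), (154, 32), (156, 18)]
flange plane [ 0.0005 -0.0027  0.071 ] [525.3 -61.6  37. ] boss 0.07895617385023229
```

View pics/both6.png

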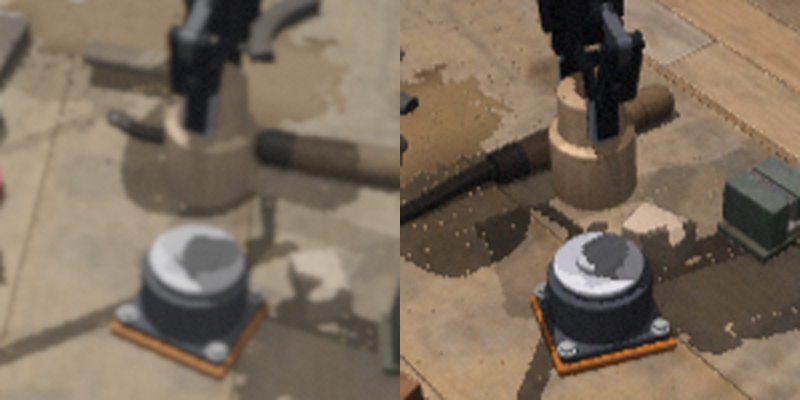

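After release the flange stays at 0.071 (level, about 6 mm above the face), so the cover has clicked in. I return the block to its old spot.

```bash
{ python3 -m creep '[[[-0.3,1.2,0],[0,0,0],0],[[-0.9,4,0],[0,0,0],0],[[-1.7,8,0],[0,0,0],0],[[-2.6,12,-0.5],[0,0,0],0],[[-3.5,16,-1.5],[0,0,0],0],[[-4.4,20,-2.5],[0,0,0],0],[[-5.2,24,-4],[0,0,0],0],[[-5.7,26.2,-6.5],[0,0,0],0],[[-5.85,26.85,-9.5],[0,0,0],0],[[-5.85,26.85,-12],[0,0,0],0],[[-5.85,26.85,-13.6],[0,0,0],0],[[-5.85,26.85,-14.3],[0,0,0],0],[[-5.85,26.85,-14.5],[0,0,0],0],[[-5.85,26.85,-14.5],[0,0,0],0]]'
python3 -m creep '[[[0,0,-0.1],[0,0,0],0],[[0,0,-0.2],[0,0,0],0],[[0,0,-0.2],[0,0,0],0]]'
python3 -m creep '[[[0,0,-0.1],[0,0,0],0],[[0,0,-0.1],[0,0,0],0]]'; }
python3 - <<'E'
from workcell import robot,cams
from h import *
I=[]
for n in("scene","side"):
  d=cams.read_camera(n); f=d["frame"][:,:,::-1]; c=(343,285) if n=="scene" else (387,260)
  I.append(cv2.resize(f[c[1]-75:c[1]+75,c[0]-75:c[0]+75],(400,400),interpolation=cv2.INTER_CUBIC))
cv2.imwrite("pics/both7.png",np.hstack(I))
E
```

```text
time: 15.62
ee_pos: [0.4688, 0.2068, 0.0618]
tool_rot: [-0.0, 1.0, -0.0, 0.0]
ft_force: [0.0, 0.6, -2.0]
opening: 0.0439
time: 16.0
ee_pos: [0.4684, 0.2067, 0.0594]
tool_rot: [-0.0, 1.0, -0.0, 0.0]
ft_force: [0.5, 0.2, -1.7]
opening: 0.0436
time: 16.25
ee_pos: [0.4683, 0.2067, 0.0582]
tool_rot: [0.0, 1.0, -0.0, -0.0]
ft_force: [-0.3, -1.0, -2.2]
opening: 0.0438
```

View pics/both7.png

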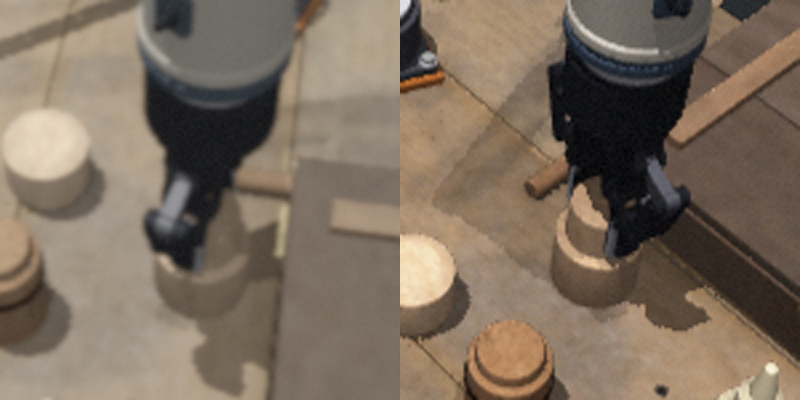

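The block hangs upright just above the bench at its old place. I lower it the last millimetre.

```bash
{ python3 -m creep '[[[0,0,-0.05],[0,0,0],0],[[0,0,-0.05],[0,0,0],0]]'
python3 -m creep '[[[0,0,-0.05],[0,0,0],0],[[0,0,-0.05],[0,0,0],0]]'
python3 -m creep '[[[0,0,-0.05],[0,0,0],0],[[0,0,-0.05],[0,0,0],0]]'; } | grep -v tool_rot
```

```text
time: 16.6
ee_pos: [0.4683, 0.2067, 0.0577]
ft_force: [-0.3, 0.2, -0.6]
opening: 0.044
time: 16.85
ee_pos: [0.4684, 0.2067, 0.0575]
ft_force: [-1.3, 0.2, 3.7]
opening: 0.0444
time: 17.1
ee_pos: [0.4684, 0.2068, 0.0575]
ft_force: [-3.9, -1.3, 10.1]
opening: 0.0438
```

```bash
{ python3 -m creep '[[[0,0,0.07],[0,0,0],0],[[0,0,0.07],[0,0,0],0]]'
python3 -m creep '[[[0,0,0],[0,0,0],0.6],[[0,0,0],[0,0,0],0.75],[[0,0,0],[0,0,0],0.9],[[0,0,0],[0,0,0],1],[[0,0,0],[0,0,0],1],[[0,0,0],[0,0,0],1],[[0,0,0],[0,0,0],1]]' 20; } | grep -v tool_rot
python3 - <<'E'
from workcell import robot,cams
from h import *
d=cams.read_camera("wrist"); cv2.imwrite("pics/wrist8.png",d["frame"][:,:,::-1])
E
```

```text
time: 17.35
ee_pos: [0.4684, 0.2067, 0.0575]
ft_force: [-0.5, -0.7, 1.9]
opening: 0.0439
time: 18.23
ee_pos: [0.4683, 0.2067, 0.0575]
ft_force: [-0.4, -0.0, -0.2]
opening: 0.0856
```

View pics/wrist8.png

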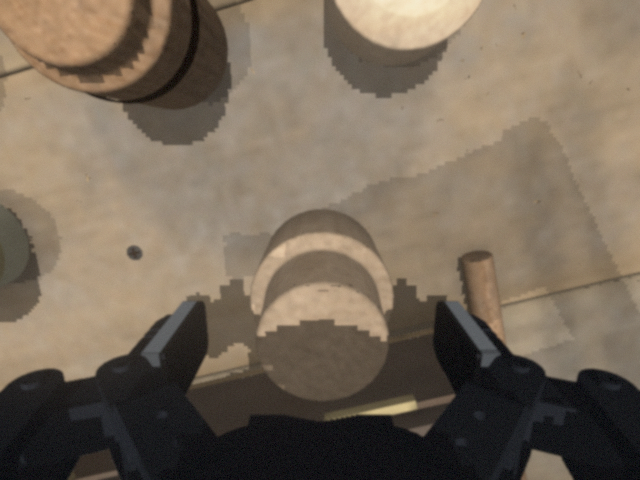

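The block stands free at (320,320), with both open fingers well clear at (205,320) and (437,320). I raise the arm and do the final check.

```bash
python3 -m creep '[[[0,0,0.7],[0,0,0],1],[[0,0,2.5],[0,0,0],1],[[0,0,5.5],[0,0,0],1],[[0,0,9],[0,0,0],1],[[0,0,12.5],[0,0,0],1],[[0,0,15],[0,0,0],1],[[0,-2,17],[0,0,0],1],[[0,-5,18],[0,0,0],1],[[0,-9,18],[0,0,0],1],[[0,-12,18],[0,0,0],1],[[0,-13,18],[0,0,0],1],[[0,-13,18],[0,0,0],1]]'
python3 - <<'E'
from workcell import robot,cams
from h import *
for n in("scene","side"):
  d=cams.read_camera(n); w=cloud(d); cv2.imwrite(f"pics/{n}9.png",d["frame"][:,:,::-1])
  for nm,c,z in(("block",(.468,.207),.085),("cover flange",(.526,-.0605),.071),("boss",(.526,-.0605),.079),("band",(.577,.280),.081),("round",(.597,.177),.049)):
    q=region(w,c,.04);t=q[abs(q[:,2]-z)<.004]
    if len(t)>20: print(n,nm,len(t),np.median(t[:,2]).round(4),mec(t))
print(robot.observe()["time"])
E
```

```text
time: 19.77
ee_pos: [0.4684, 0.0766, 0.2378]
tool_rot: [-0.0, 1.0, -0.001, 0.0]
ft_force: [0.8, 0.8, -1.0]
opening: 0.0859
scene block 520 0.0843 [469.  208.2  23.6]
scene cover flange 432 0.0708 [526.8 -58.9  36.8]
scene boss 28 0.0787 [533.2 -54.8  16.3]
scene band 476 0.0812 [577.4 280.1  21.9]
scene round 618 0.0485 [596.7 177.1  30.1]
side block 426 0.084 [467.6 206.3  23.9]
side cover flange 481 0.071 [526.  -61.8  37.6]
side boss 174 0.0788 [528.6 -62.5  20.7]
side band 464 0.0806 [577.1 278.5  21.6]
side round 599 0.0484 [597.2 176.1  29.3]
19.875
```

View pics/side9.png

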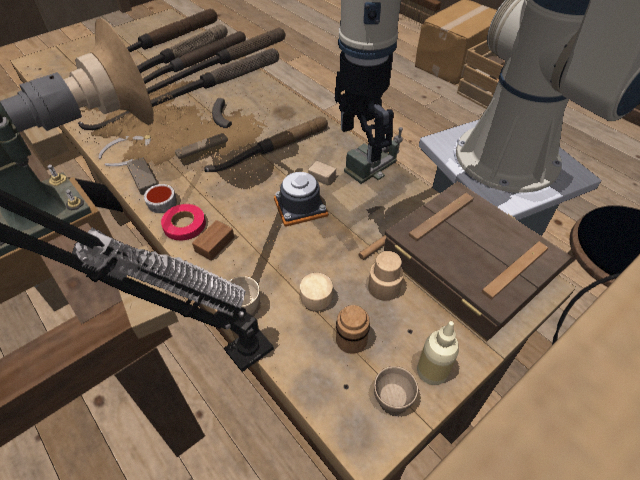

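The side view shows the block upright at (387,275), the cover down in its housing at (300,188), the blanks in place and the gripper touching nothing.

```bash
python3 -c "
from workcell import robot
print(robot.sign_off())"
```

```text
the job is handed in; nothing more can be done
None
```

The cover is home by every check I could make, and the block is standing upright on the bench again. I gripped the block by its upper part and pressed its foot down on the boss in 1–2 mm steps. After about 25 mm the force rose and dropped off, then the cover came to a hard stop. The job took about 20 s of the 48 s and is handed in.

**Cover:**
- After release the flange stayed level and did not spring back. Its top is 71 mm above the bench, so its underside is about 6 mm above the housing's face, within the 1–11 mm range for a seated cover.
- The final push against the stop was about 20 N, under the 30 N limit.

**Block and blanks:** The block is within about 1 mm of its original spot, clear of the housing. Both blanks are where they started, to within the cameras' 2 mm accuracy, and the gripper was touching nothing at the end.

**Checks that were less certain:**
- **Click force:** I saw the click only as a force drop. My highest reading before it was about 6 N, below the stated 8–13 N; I read the force only between steps, so the peak could have been missed. I judge the cover seated from the hard stop and the lack of spring-back. The catch positions themselves could not be read.
- **Centring:** The block pressed about 1 mm off the cover's centre.
- **Sideways force:** There was a sideways force of about 5 N during the last push on the stop.

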